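# Sort the vials, bottles and marker into their trays

### The arm

A 7-joint arm with a two-finger parallel gripper is mounted at the origin on a cart in front of the work surface, level with it; the furniture and walls round the work are solid. World frame = base frame: x ahead of the robot, y to its left, z up, the work surface at z = 0. Lengths are in m, angles in rad, forces in N, time in s.
With the tool pointing down it reaches from about 0.4 to 0.875 m from the base axis. Payload 19.3 kg.
Tool frame: the origin (TCP) lies between the finger pads; the fingertips stand 17 mm ahead of it and the grasp point (between the pads) lies 2 mm behind it (bot.finger_overhang is the distance from the TCP to the fingertips, in m); z points along the fingers, y is the line along which they close (so a half turn about z gives the same grasp; the last joint's range is limited). The gripper opens to 85 mm and grips with 20 to 120 N. Pads are 22 mm wide; open, the fingers measure 114 mm over their backs; the gripper's body (76 mm by 85 mm) begins 54 mm behind the grasp point. The pads swing forward as they close: fully open they stand 13 mm farther back than shut.
Start: joints at [1.258, 0.521, -0.036, 1.599, 0.021, 1.021, -0.113], TCP at [0.15, -0.607, 0.248] pointing down, gripper open.
Joint ranges: [-2.91, 2.91], [-0.3, 2.13], [-1.5, 1.42], [0.17, 2.43], [-1.26, 4.41], [0.16, 1.93], [-2.52, 2.52]. Speed limits (rad/s): [1.89, 1.89, 2.39, 2.39, 3.01, 3.01, 3.01].

### API

Orientations are given as [roll, pitch, yaw] about the fixed x, y, z axes, in that order (R = Rz(yaw) Ry(pitch) Rx(roll)).
In Python, from workcell import observe, grab_frame, bot gives the robot as it stands.
- The arm moves only by the shell command python3 -m crank 'ROWS' [FORCE]. ROWS is a JSON object of lists of equal length, an entry for each row: "linear": the shift along the world's x, y, z each as a share of 0.25 m, from -1 to 1, a list of three; "delta_rot": the turn, a rotation vector about the world's x, y, z each as a share of 30 degrees, from -1 to 1, a list of three; "fingers": the opening, from -1 (shut) to 1 (fully open). In form: {"linear": [[dx, dy, dz], ...], "delta_rot": [[rx, ry, rz], ...], "fingers": [fingers, ...]}. A call has 1 to 5 rows; each row is the pose to reach, as a shift and turn from the pose commanded when the call began; what a row does not reach only later rows make up. A row lasts 1/10 s, in which the tool goes at most 50 mm and 8.59 degrees, less where a joint would pass 70% of its speed; a pose out of reach is approached as far as the arm can. A call with a number of a shift or a turn outside -1 to 1 is refused whole. A call with a gripper value outside its range is refused whole. The fingers move at their own pace and stop on an object; FORCE is the grip in N (left out, the last holds). Time passes only in rows, so rows that repeat a pose let the fingers close. It gives the time, the measured TCP pose, the force, the opening and the grip force at its end, in the units of the state.
- observe(): the state, without advancing time (a new reading comes with each control period).
- grab_frame(name): name is "side" or "top" or "wrist"; returns a dict with "image" (400x640x3 uint8, red, green, blue), "mtx" (3x3 intrinsics, pixels), "xyz" and "orientation" of the camera in the world. Camera axes: x right, y down, z forward; pixel columns grow to the right and rows downward; lengths in m; the calibration is good to about 2 mm. A picture is of the moment at which its call begins. There is no depth.
- bot.job_done(): hands the job in; it is judged then, once.
The state is a dict: "clock": time; "qpos": joint angles; "qd": joint speeds; "joint_efforts": joint torques, N m; "position": TCP position; "tool_rot": TCP orientation; "force": force on the tool from outside, world axes, zero at the start; "moment": the same for the moment, N m; "grip_width": finger opening in m; "finger_force": force on a finger pad.
Only numpy, scipy, OpenCV 4.12 (cv2) and the standard library are available. Lean on these libraries where they do the work, as an engineer would, in place of code of your own. Each camera call takes 0.05 s, during which the arm holds its last target. There are 200 camera calls.

### The job

Sort the things left out on the bench into their trays: stand the two small vials in the small two-bay tray and the two white screw-cap bottles in the large two-bay tray, upright and one to a bay, and lay the black marker flat in the long narrow tray. Leave the brown dropper bottle standing where it is.

Things in the scene. Friction and masses are not known exactly. Their poses are not given: they have to be found in the camera images.
- vial_1: small clear sample vial with a white screw cap, standing upright, 20 mm across and 48 mm tall (cap: top 10 mm, 18 mm across), about 14 g. Origin: centre of its underside, z up along its axis. Same as the other vial.
- vial_2: small clear sample vial with a white screw cap, standing upright, 20 mm across and 48 mm tall (cap: top 10 mm, 18 mm across), about 14 g. Origin: centre of its underside, z up along its axis. Same as the other vial.
- bottle_1: white screw-cap bottle, standing upright, 37 mm across and 88 mm tall (straight body to about 70 mm, then a narrower cap), about 60 g. Origin: centre of its underside, z up along its axis. Same size and shape as the other white bottle. Its cap is white.
- bottle_2: white screw-cap bottle, standing upright, 37 mm across and 88 mm tall (straight body to about 70 mm, then a narrower cap), about 60 g. Origin: centre of its underside, z up along its axis. Same size and shape as the other white bottle. Its cap is yellow (of no meaning).
- marker: black marker pen lying on the worktop, 138 mm long, 13 mm thick, 14 g. Origin: middle of its length, at its underside as it first lies; y runs along the pen.
- dropper_bottle: brown dropper bottle with a black cap, standing upright, 30 mm across and 75 mm tall. It stays where it is. Origin: centre of its underside, z up.
- vial_tray: grey plastic tray with two square bays side by side for vials (the small tray), fixed to the worktop: 52 x 101 x 15 mm (x, y, z), floor 3 mm thick, walls and dividing wall 3 mm thick. Each bay is 46 x 46 mm inside. Origin: centre of the tray's underside on the worktop, z up; the bays lie along its y axis, their centres at y = +24.5 mm and -24.5 mm, x = 0.
- bottle_tray: grey plastic tray with two square bays side by side for bottles (the large tray), fixed to the worktop: 68 x 133 x 15 mm (x, y, z), floor 3 mm thick, walls and dividing wall 3 mm thick. Each bay is 62 x 62 mm inside. Origin: centre of the tray's underside on the worktop, z up; the bays lie along its y axis, their centres at y = +32.5 mm and -32.5 mm, x = 0.
- pen_tray: long narrow grey plastic pen tray, one trough, fixed to the worktop: 42 x 172 x 15 mm (x, y, z), 36 x 166 mm inside, floor 3 mm thick, walls 3 mm thick; the middle 72 mm of both long walls is cut away down to the floor, leaving room for fingers there. Origin: centre of its underside on the worktop, z up; the trough runs along its y axis.

How it is judged:
At the end, for the whole second after the job is handed in: A vial upright (0.1 rad) on the floor of each bay of the small tray, a white bottle likewise in each bay of the large one, axes within 15 mm of bay centres; the marker flat in the pen tray, along it (0.2 rad, 18 mm). All released, at rest; the dropper bottle within 20 mm of its start (x of vial_1 in the frame of vial_tray between -0.0155 and 0.0155 m and z of vial_1 in the frame of vial_tray between 0 and 0.007 m and angle between each of vial_1, vial_2, bottle_1, bottle_2, dropper_bottle's own z axis and vertical below 0.1 rad and linear speed of each of vial_1, vial_2, bottle_1, bottle_2, marker below 0.01 m/s and contact force between each of vial_1, vial_2, bottle_1, bottle_2, marker and the fingers below 0.05 N and x of vial_2 in the frame of vial_tray between -0.0155 and 0.0155 m and z of vial_2 in the frame of vial_tray between 0 and 0.007 m and ((y of vial_1 in the frame of vial_tray between 0.009 and 0.04 m and y of vial_2 in the frame of vial_tray between -0.04 and -0.009 m) or (y of vial_2 in the frame of vial_tray between 0.009 and 0.04 m and y of vial_1 in the frame of vial_tray between -0.04 and -0.009 m)) and x of bottle_1 in the frame of bottle_tray between -0.0155 and 0.0155 m and z of bottle_1 in the frame of bottle_tray between 0 and 0.007 m and x of bottle_2 in the frame of bottle_tray between -0.0155 and 0.0155 m and z of bottle_2 in the frame of bottle_tray between 0 and 0.007 m and ((y of bottle_1 in the frame of bottle_tray between 0.017 and 0.048 m and y of bottle_2 in the frame of bottle_tray between -0.048 and -0.017 m) or (y of bottle_2 in the frame of bottle_tray between 0.017 and 0.048 m and y of bottle_1 in the frame of bottle_tray between -0.048 and -0.017 m)) and x of marker in the frame of pen_tray between -0.018 and 0.018 m and y of marker in the frame of pen_tray between -0.018 and 0.018 m and z of marker in the frame of pen_tray between -0.001 and 0.019 m and angle between the y axis of marker and the y axis of pen_tray, either way round below 0.2 rad and angle between marker's own y axis and vertical above 1.5 rad and distance of dropper_bottle from where it was at the start of the episode below 0.02 m); the robot touches nothing.
It fails at once if the brown dropper bottle is shifted by more than 20 mm or knocked over (distance of dropper_bottle from where it was at the start of the episode above 0.02 m or angle between dropper_bottle's own z axis and vertical above 0.5 rad).
It also fails if it takes over 128 s, if anything falls off the work surface, if the arm or the gripper's body presses on something with over 40 N, if the wrist force passes 120 N, or if a joint passes its speed limit or range.

## Working session

There is one attempt and no reset: what is moved stays moved. The work goes in short steps, Python scripts to look and compute and a shell command to move; the robot and the scene stay as the last step left them, time stands still between calls to the robot, and variables do not carry over. Pictures are saved under pics/ and viewed, at most 14 in all, crops included, and the job is handed in when it is done.

```bash
mkdir -p pics; python3 - <<'E'
from workcell import observe, grab_frame, bot
import cv2
for n in ["top","side"]:
    f=grab_frame(n); cv2.imwrite(f"pics/{n}0.png",f["image"][:,:,::-1]); print(n,f["mtx"],f["xyz"],f["orientation"])
s=observe(); print({k:s[k] for k in("clock","position","tool_rot","grip_width","force")}, bot.finger_overhang)
E
```

```text
top [[401.00841828   0.         313.72624808]
 [  0.         401.00841828 199.94935203]
 [  0.           0.           1.        ]] [ 0.36012739 -0.00940301  1.06555606] [-2.99712668  0.01553493 -1.56574227]
side [[520.24953034   0.         319.06371746]
 [  0.         520.24953034 207.00488702]
 [  0.           0.           1.        ]] [ 0.54965996 -1.2003411   0.81935459] [-2.13698091  0.00277461  0.03308603]
{'clock': 0.1, 'position': array([ 0.15012752, -0.60641495,  0.24778333]), 'tool_rot': array([-3.14059415e+00,  8.12069512e-05,  2.42724689e-01]), 'grip_width': 0.08523201593575595, 'force': array([ 0.18439828,  0.33598659, -0.09528685])} 0.017
```

View pics/top0.png

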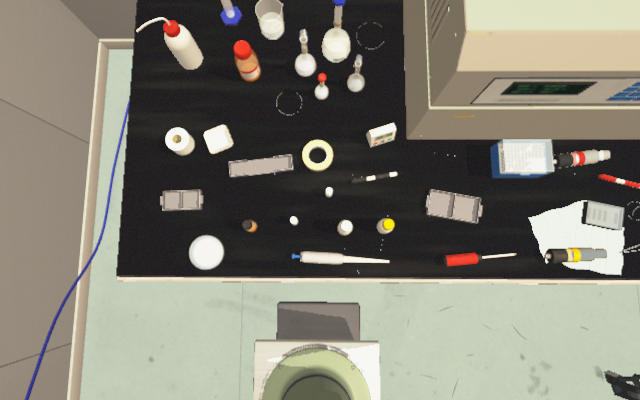

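View pics/side0.png

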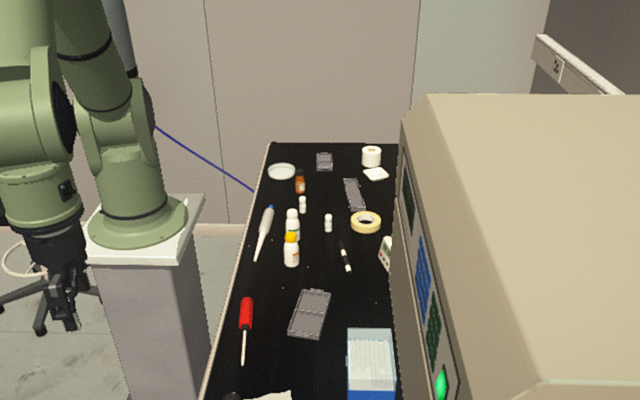

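```bash
cat > h.py <<'E'
import numpy as np, cv2
from scipy.spatial.transform import Rotation as R
from workcell import observe, grab_frame, bot
def px2w(f,u,v,z):
    d=R.from_euler('xyz',f["orientation"]).as_matrix()@np.linalg.solve(f["mtx"],[u,v,1.]); c=np.array(f["xyz"])
    return c+d*(z-c[2])/d[2]
def w2px(f,p):
    q=f["mtx"]@(R.from_euler('xyz',f["orientation"]).as_matrix().T@(np.array(p)-f["xyz"])); return q[:2]/q[2]
def zoom(f,x0,y0,x1,y1,s,name):
    im=cv2.resize(f["image"][y0:y1,x0:x1,::-1],None,fx=s,fy=s,interpolation=cv2.INTER_CUBIC); cv2.imwrite("pics/"+name,im)
E
python3 - <<'E'
from h import *
f=grab_frame("top")
a=cv2.resize(f["image"][140:240,155:355,::-1],None,fx=4,fy=4,interpolation=cv2.INTER_CUBIC)
b=cv2.resize(f["image"][160:240,300:500,::-1],None,fx=4,fy=4,interpolation=cv2.INTER_CUBIC)
b=b[:200+0] if 0 else b
cv2.imwrite("pics/za.png",a);cv2.imwrite("pics/zb.png",b)
E
```

```text
(no output)
```

View pics/za.png

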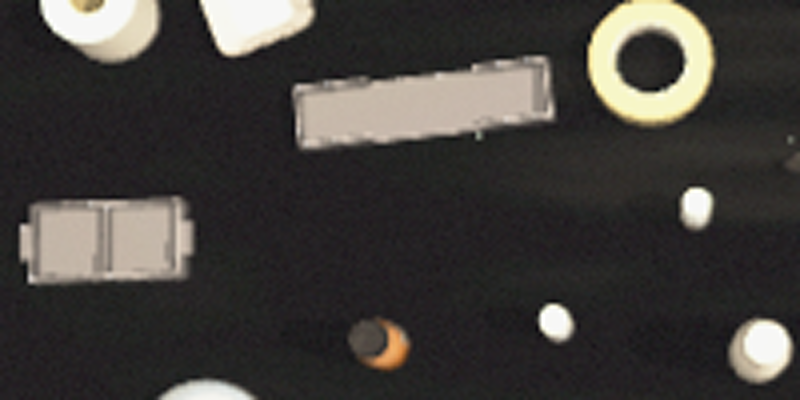

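View pics/zb.png

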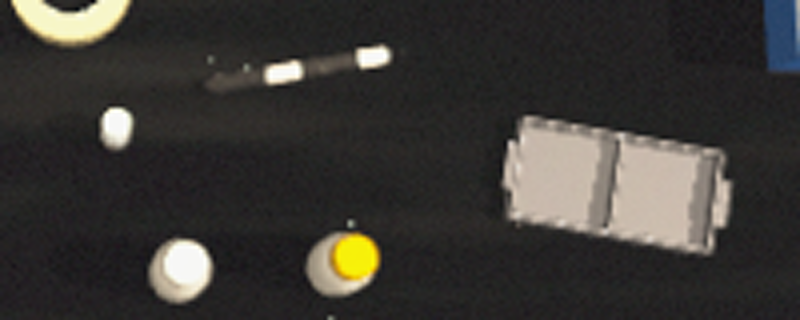

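The trays are at zoomed za (107,240) for vials, za (424,103) for the pen and zb (616,185) for bottles. The vial caps are at za (555,322) and (697,207), the bottle caps at zb (186,265) and (355,257), and the marker runs zb (207,82)–(390,54).

```bash
python3 - <<'E'
from h import *
f=grab_frame("top"); g=grab_frame("side")
A=lambda p:((p[0]+.5)/4-.5+155,(p[1]+.5)/4-.5+140)
B=lambda p:((p[0]+.5)/4-.5+300,(p[1]+.5)/4-.5+160)
P={}
for n,F,p,z in [("vA",A,(555,320),.045),("vB",A,(697,205),.045),("bW",B,(186,263),.087),("bY",B,(355,257),.087),("drop",A,(370,338),.075),("mk1",B,(207,82),.0065),("mk2",B,(390,54),.0065)]:
    P[n]=px2w(f,*F(p),z); print(n,P[n].round(4))
print("mk", np.linalg.norm(P["mk1"]-P["mk2"]))
for n,F,c in [("vt",A,[(27,203),(185,198),(187,277),(29,283)]),("pt",A,[(294,86),(548,57),(553,119),(302,149)]),("bt",B,[(522,116),(723,150),(710,253),(510,220)])]:
    w=np.array([px2w(f,*F(p),.015) for p in c]); P[n]=w.mean(0)
    l=w[0]+w[3]-w[1]-w[2]; print(n,w.mean(0).round(4),"len",np.linalg.norm(l)/2,"wid",np.linalg.norm(w[0]+w[1]-w[2]-w[3])/2,"yaw",np.arctan2(-l[0],l[1]))
d=P["mk1"]-P["mk2"]; print("mk yaw",np.arctan2(-d[0],d[1]))
im=g["image"][:,:,::-1].copy()
im=cv2.resize(im[140:350,230:420],None,fx=3.5,fy=3.5,interpolation=cv2.INTER_CUBIC)[:600]
for n,p in P.items():
    q=(w2px(g,p)-[230,140])*3.5+1.25; print(n,w2px(g,p).round(1)); cv2.drawMarker(im,tuple(int(round(i)) for i in q),(0,0,255),0,14,1)
cv2.imwrite("pics/side1.png",im[:600])
E
```

```text
vA [0.4576 0.059  0.045 ]
vB [ 0.5323 -0.0318  0.045 ]
bW [ 0.4399 -0.0729  0.087 ]
bY [ 0.444  -0.1758  0.087 ]
drop [0.4431 0.1717 0.075 ]
mk1 [ 0.5682 -0.093   0.0065]
mk2 [ 0.5876 -0.2159  0.0065]
mk 0.12442060479743679
vt [0.5127 0.3601 0.015 ] len 0.10558017875819077 wid 0.053615088361197244 yaw 0.03779891115778029
pt [0.6066 0.1507 0.015 ] len 0.1707495891568175 wid 0.043298872837735106 yaw 0.1204463067461705
bt [ 0.4985 -0.3601  0.015 ] len 0.13183536556924352 wid 0.06951439085509496 yaw -0.16614747865435625
mk yaw 0.1564576382649371
vA [302.1 198.9]
vB [327.8 216.9]
bW [291.9 211.6]
bY [290.3 234.7]
drop [299.4 170.6]
mk1 [340.9 242.2]
mk2 [349.  272.3]
vt [324.1 159.9]
pt [353.5 192.2]
bt [309.5 310.7]
```

View pics/side1.png

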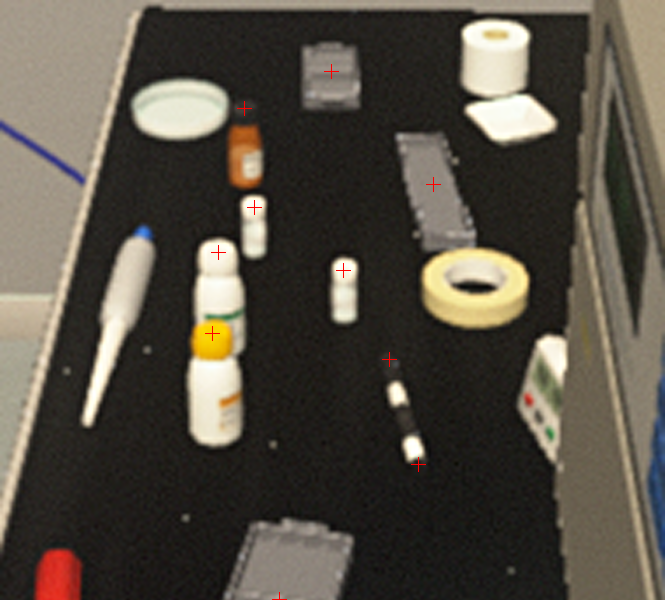

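```bash
for i in 1 2 3; do python3 -m crank '{"linear":[[0.39,0.575,-0.05],[0.39,0.575,-0.05],[0.39,0.575,-0.05],[0.39,0.575,-0.05],[0.39,0.575,-0.05]],"delta_rot":[[0,0,0.92],[0,0,0.92],[0,0,0.92],[0,0,0.92],[0,0,0.92]],"fingers":[0.6,0.6,0.6,0.6,0.6]}' 40; done; python3 -c "
from h import *
s=observe();print(s['clock'],s['position'],s['tool_rot'],s['qpos'],s['grip_width'])"
```

```text
clock: 0.75
position: [0.25, -0.4602, 0.2359]
tool_rot: [-3.141, -0.001, 0.73]
force: [-0.1, -0.6, -0.5]
grip_width: 0.0683
finger_force: 0.0
clock: 1.25
position: [0.347, -0.317, 0.2233]
tool_rot: [3.141, -0.001, 1.211]
force: [-0.4, -0.8, -0.0]
grip_width: 0.0683
finger_force: 0.0
clock: 1.75
position: [0.4443, -0.1736, 0.2107]
tool_rot: [3.141, -0.001, 1.691]
force: [-0.6, -1.1, 1.4]
grip_width: 0.0684
finger_force: 0.0
1.75 [ 0.44430443 -0.17362425  0.21065066] [ 3.14085614e+00 -8.98498710e-04  1.69127141e+00] [ 0.66479069  0.37717075 -0.52280679  1.99845306  0.2508655   0.82792689
  0.12184998] 0.06835314124660466
```

```bash
python3 -m crank '{"linear":[[0,-0.008,-0.2],[0,-0.008,-0.4],[0,-0.008,-0.56],[0,-0.008,-0.65],[0,-0.008,-0.65]],"delta_rot":[[0,0,0],[0,0,0],[0,0,0],[0,0,0],[0,0,0]],"fingers":[0.6,0.6,0.6,0.6,0.6]}' 40
python3 -m crank '{"linear":[[0,0,0],[0,0,0],[0,0,0],[0,0,0],[0,0,0]],"delta_rot":[[0,0,0],[0,0,0],[0,0,0],[0,0,0],[0,0,0]],"fingers":[-0.3,-0.3,-0.3,-0.3,-0.3]}' 30
python3 -m crank '{"linear":[[0,0,0.1],[0,0,0.25],[0,0,0.45],[0,0,0.5],[0,0,0.5]],"delta_rot":[[0,0,0],[0,0,0],[0,0,0],[0,0,0],[0,0,0]],"fingers":[-0.3,-0.3,-0.3,-0.3,-0.3]}' 30
```

```text
clock: 2.25
position: [0.4409, -0.1784, 0.0458]
tool_rot: [-3.137, -0.001, 1.686]
force: [0.8, -0.4, 0.5]
grip_width: 0.0676
finger_force: 0.0
clock: 2.75
position: [0.4434, -0.1782, 0.0497]
tool_rot: [3.14, 0.002, 1.687]
force: [-2.3, -1.8, 10.7]
grip_width: 0.0363
finger_force: 30.3
clock: 3.25
position: [0.4437, -0.1782, 0.1759]
tool_rot: [3.138, 0.003, 1.687]
force: [-0.3, -0.2, -1.8]
grip_width: 0.0362
finger_force: 30.5
```

```bash
python3 -m crank '{"linear":[[0.04,-0.17,0],[0.08,-0.34,0],[0.12,-0.51,0],[0.16,-0.68,0],[0.198,-0.856,0]],"delta_rot":[[0,0,-0.06],[0,0,-0.12],[0,0,-0.18],[0,0,-0.24],[0,0,-0.3]],"fingers":[-0.3,-0.3,-0.3,-0.3,-0.3]}' 30
python3 -m crank '{"linear":[[0,0,0],[0,0,-0.15],[0,0,-0.3],[0,0,-0.4],[0,0,-0.44]],"delta_rot":[[0,0,0],[0,0,0],[0,0,0],[0,0,0],[0,0,0]],"fingers":[-0.3,-0.3,-0.3,-0.3,-0.3]}' 30
python3 -c "
from h import *
zoom(grab_frame('side'),220,180,410,330,4,'s2.png')"
```

```text
clock: 3.75
position: [0.4919, -0.393, 0.1722]
tool_rot: [-3.14, -0.0, 1.53]
force: [0.5, 0.9, 0.2]
grip_width: 0.0362
finger_force: 30.4
clock: 4.25
position: [0.4907, -0.3903, 0.0599]
tool_rot: [-3.138, -0.002, 1.531]
force: [-0.3, -0.4, -0.7]
grip_width: 0.0365
finger_force: 30.5
```

View pics/s2.png

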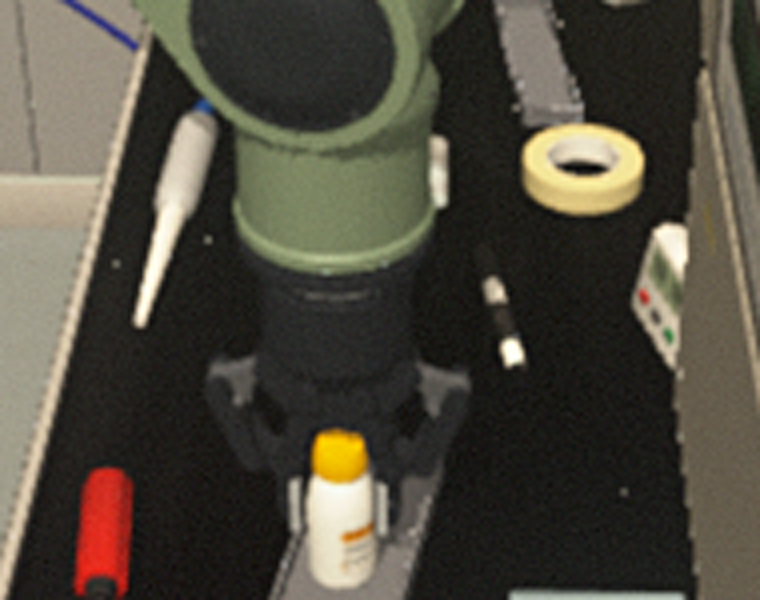

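```bash
python3 -m crank '{"linear":[[0.008,-0.006,-0.02],[0.008,-0.006,-0.025],[0.008,-0.006,-0.025],[0.008,-0.006,-0.025],[0.008,-0.006,-0.025]],"delta_rot":[[0,0,0],[0,0,0],[0,0,0],[0,0,0],[0,0,0]],"fingers":[-0.3,-0.3,0.3,0.6,0.6]}' 30
python3 -m crank '{"linear":[[0,0,0],[0,0,0.1],[0,0,0.3],[0,0,0.48],[0,0,0.48]],"delta_rot":[[0,0,0],[0,0,0],[0,0,0],[0,0,0],[0,0,0]],"fingers":[0.6,0.6,0.6,0.6,0.6]}'
python3 -m crank '{"linear":[[-0.02,0.15,0],[-0.05,0.3,0],[-0.07,0.45,0],[-0.1,0.6,0],[-0.105,0.64,0]],"delta_rot":[[0,0,0],[0,0,0],[0,0,0],[0,0,0],[0,0,0]],"fingers":[0.6,0.6,0.6,0.6,0.6]}'
python3 -m crank '{"linear":[[-0.02,0.15,0],[-0.05,0.3,0],[-0.07,0.45,0],[-0.1,0.6,0],[-0.105,0.635,0]],"delta_rot":[[0,0,0.1],[0,0,0.2],[0,0,0.3],[0,0,0.3],[0,0,0.3]],"fingers":[0.6,0.6,0.6,0.6,0.6]}'
```

```text
clock: 4.8
position: [0.4945, -0.3932, 0.0578]
tool_rot: [3.141, 0.001, 1.531]
force: [0.0, -0.8, 0.0]
grip_width: 0.0686
finger_force: 0.0
clock: 5.3
position: [0.4964, -0.3943, 0.1833]
tool_rot: [3.135, 0.005, 1.53]
force: [0.5, -0.5, 0.2]
grip_width: 0.0684
finger_force: 0.0
clock: 5.8
position: [0.4676, -0.2295, 0.1775]
tool_rot: [-3.142, -0.0, 1.534]
force: [0.5, -0.2, 0.6]
grip_width: 0.0685
finger_force: 0.0
clock: 6.3
position: [0.4414, -0.0712, 0.1774]
tool_rot: [3.141, -0.0, 1.691]
force: [-0.6, -0.3, -0.1]
grip_width: 0.0687
finger_force: 0.0
```

```bash
python3 -m crank '{"linear":[[-0.006,-0.007,-0.15],[-0.006,-0.007,-0.35],[-0.006,-0.007,-0.5],[-0.006,-0.007,-0.518],[-0.006,-0.007,-0.518]],"delta_rot":[[0,0,0],[0,0,0],[0,0,0],[0,0,0],[0,0,0]],"fingers":[0.6,0.6,0.6,0.6,0.6]}' 40
python3 -m crank '{"linear":[[0,0,0],[0,0,0],[0,0,0],[0,0,0],[0,0,0]],"delta_rot":[[0,0,0],[0,0,0],[0,0,0],[0,0,0],[0,0,0]],"fingers":[-0.3,-0.3,-0.3,-0.3,-0.3]}' 30
python3 -m crank '{"linear":[[0,0,0.1],[0,0,0.25],[0,0,0.45],[0,0,0.55],[0,0,0.55]],"delta_rot":[[0,0,0],[0,0,0],[0,0,0],[0,0,0],[0,0,0]],"fingers":[-0.3,-0.3,-0.3,-0.3,-0.3]}' 30
python3 -c "
from h import *
zoom(grab_frame('side'),220,180,410,330,4,'s3.png')"
```

```text
clock: 6.8
position: [0.4403, -0.076, 0.0476]
tool_rot: [-3.14, -0.0, 1.688]
force: [0.1, -0.4, -0.3]
grip_width: 0.0683
finger_force: 0.0
clock: 7.3
position: [0.4412, -0.0764, 0.0491]
tool_rot: [3.139, 0.001, 1.687]
force: [-2.0, 0.5, 14.1]
grip_width: 0.0363
finger_force: 28.3
clock: 7.8
position: [0.4418, -0.0765, 0.1893]
tool_rot: [3.135, 0.003, 1.687]
force: [-0.6, -0.9, -0.7]
grip_width: 0.0368
finger_force: 30.4
```

View pics/s3.png

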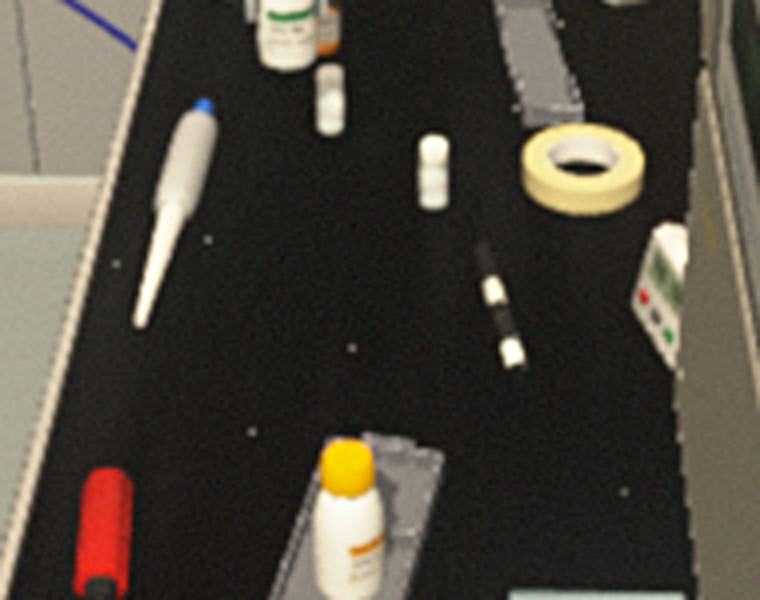

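```bash
python3 -m crank '{"linear":[[0.03,-0.15,0],[0.07,-0.3,0],[0.11,-0.45,0],[0.15,-0.6,0],[0.17,-0.7,0]],"delta_rot":[[0,0,-0.06],[0,0,-0.12],[0,0,-0.18],[0,0,-0.24],[0,0,-0.3]],"fingers":[-0.3,-0.3,-0.3,-0.3,-0.3]}' 30
python3 -m crank '{"linear":[[0.03,-0.12,0],[0.06,-0.24,0],[0.078,-0.306,0],[0.078,-0.306,0],[0.078,-0.306,0]],"delta_rot":[[0,0,-0.06],[0,0,-0.12],[0,0,-0.18],[0,0,-0.24],[0,0,-0.24]],"fingers":[-0.3,-0.3,-0.3,-0.3,-0.3]}' 30
python3 -m crank '{"linear":[[0,0,-0.1],[0,0,-0.25],[0,0,-0.4],[0,0,-0.49],[0,0,-0.49]],"delta_rot":[[0,0,0],[0,0,0],[0,0,0],[0,0,0],[0,0,0]],"fingers":[-0.3,-0.3,-0.3,-0.3,-0.3]}' 30
```

```text
clock: 8.35
position: [0.4825, -0.2536, 0.1844]
tool_rot: [-3.141, 0.0, 1.528]
force: [-0.0, 0.8, -0.7]
grip_width: 0.0363
finger_force: 30.4
clock: 8.85
position: [0.5018, -0.3269, 0.1844]
tool_rot: [-3.141, -0.001, 1.404]
force: [0.3, 1.1, -1.5]
grip_width: 0.0363
finger_force: 30.4
clock: 9.35
position: [0.5008, -0.3253, 0.0599]
tool_rot: [-3.137, -0.002, 1.407]
force: [-0.2, -0.4, -0.2]
grip_width: 0.0365
finger_force: 30.4
```

```bash
python3 -m crank '{"linear":[[0.006,-0.006,-0.028],[0.006,-0.006,-0.03],[0.006,-0.006,-0.03],[0.006,-0.006,-0.03],[0.006,-0.006,-0.03]],"delta_rot":[[0,0,0],[0,0,0],[0,0,0],[0,0,0],[0,0,0]],"fingers":[-0.3,-0.3,-0.3,0.4,0.6]}' 30
python3 -m crank '{"linear":[[0,0,0],[0,0,0],[0,0,0.15],[0,0,0.35],[0,0,0.48]],"delta_rot":[[0,0,0],[0,0,0],[0,0,0],[0,0,0],[0,0,0]],"fingers":[0.6,0.6,0.6,0.6,0.6]}'
python3 -m crank '{"linear":[[0.01,0.1,0],[0.03,0.3,0],[0.045,0.45,0],[0.056,0.594,0],[0.056,0.594,0]],"delta_rot":[[0,0,0.1],[0,0,0.2],[0,0,0.3],[0,0,0.4],[0,0,0.4]],"fingers":[0.3,0.05,0.05,0.05,0.05]}'
python3 -m crank '{"linear":[[0.01,0.1,0],[0.03,0.3,0],[0.045,0.45,0],[0.056,0.594,0],[0.056,0.594,0]],"delta_rot":[[0,0,0],[0,0,0],[0,0,0],[0,0,0],[0,0,0]],"fingers":[0.05,0.05,0.05,0.05,0.05]}'
python3 -c "
from h import *
zoom(grab_frame('wrist'),0,0,640,400,1,'w1.png'); f=grab_frame('wrist'); print(w2px(f,[.5323,-.0318,.045]), w2px(f,[.5323,-.0318,0]))
s=observe();print(s['position'])
zoom(grab_frame('top'),250,120,500,270,3,'t2.png')"
```

```text
clock: 9.85
position: [0.504, -0.3291, 0.0557]
tool_rot: [3.141, 0.0, 1.405]
force: [-0.3, 0.7, -0.2]
grip_width: 0.0643
finger_force: 0.0
clock: 10.35
position: [0.5043, -0.329, 0.178]
tool_rot: [3.14, 0.001, 1.405]
force: [0.7, -0.4, 0.4]
grip_width: 0.0684
finger_force: 0.0
clock: 10.85
position: [0.5183, -0.175, 0.1751]
tool_rot: [3.141, -0.002, 1.623]
force: [0.3, -0.9, -0.8]
grip_width: 0.0451
finger_force: 0.0
clock: 11.35
position: [0.5319, -0.0268, 0.1751]
tool_rot: [3.141, -0.002, 1.621]
force: [0.5, -0.1, 0.4]
grip_width: 0.045
finger_force: 0.0
[318.60286272 199.72440457] [318.39707642 185.31794689]
[ 0.5315718  -0.03154554  0.17479288]
```

View pics/w1.png

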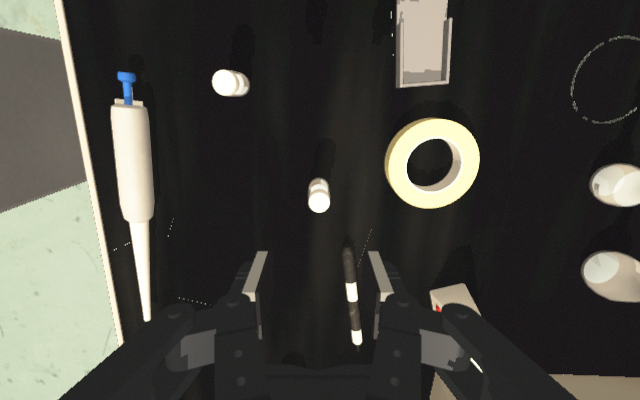

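View pics/t2.png

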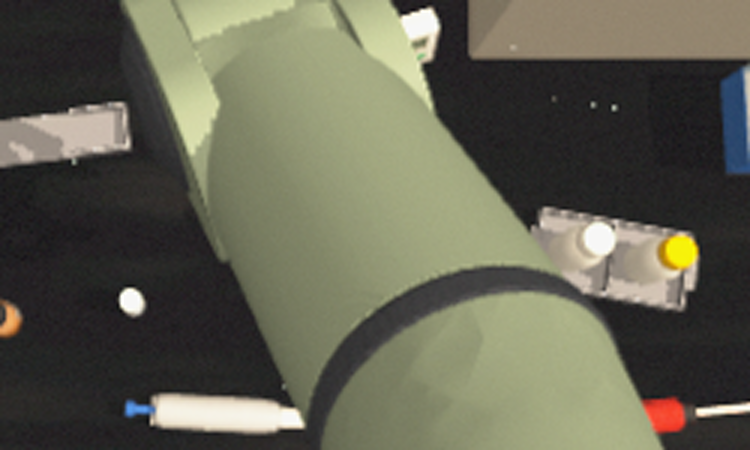

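The wrist view shows the vial cap at (319,200), where I predicted it. The top view shows both bottles upright in their bays.

```bash
python3 -m crank '{"linear":[[0.003,0,-0.15],[0.003,0,-0.3],[0.003,0,-0.47],[0.003,0,-0.571],[0.003,0,-0.571]],"delta_rot":[[0,0,0],[0,0,0],[0,0,0],[0,0,0],[0,0,0]],"fingers":[0.05,0.05,0.05,0.05,0.05]}' 25
python3 -m crank '{"linear":[[0,0,0],[0,0,0],[0,0,0],[0,0,0],[0,0,0]],"delta_rot":[[0,0,0],[0,0,0],[0,0,0],[0,0,0],[0,0,0]],"fingers":[0.05,-0.3,-0.7,-0.7,-0.7]}' 25
python3 -m crank '{"linear":[[0,0,0],[0,0,0.1],[0,0,0.3],[0,0,0.5],[0,0,0.55]],"delta_rot":[[0,0,0],[0,0,0],[0,0,0],[0,0,0],[0,0,0]],"fingers":[-0.7,-0.7,-0.7,-0.7,-0.7]}' 25
python3 - <<'E'
from h import *
# marker from earlier wrist picture pose: ends (348,247),(358,349); use stored extrinsics approximated by current orientation and pose shift
f=grab_frame('wrist'); s=observe()
off=np.array(f["xyz"])-s["position"]; f["xyz"]=off+np.array([.5316,-.0315,.1748])
a=px2w(f,348,247,.0065); b=px2w(f,358,349,.0065); d=a-b
print(a,b,np.linalg.norm(d),np.arctan2(-d[0],d[1]),(a+b)/2)
for i,p in enumerate([(396,0),(448,20)]): print(px2w(f,*p,.015))
E
```

```text
clock: 12.0
position: [0.5305, -0.0332, 0.0294]
tool_rot: [-3.136, 0.0, 1.613]
force: [-0.5, -0.0, 0.7]
grip_width: 0.0451
finger_force: 0.0
clock: 12.5
position: [0.5334, -0.0323, 0.0338]
tool_rot: [3.139, 0.001, 1.614]
force: [-0.9, -1.3, 10.0]
grip_width: 0.0185
finger_force: 25.7
clock: 13.0
position: [0.5344, -0.0319, 0.1754]
tool_rot: [3.134, 0.001, 1.614]
force: [0.5, 0.1, -1.1]
grip_width: 0.0186
finger_force: 24.8
[ 0.56686232 -0.09670427  0.0065    ] [ 0.58845232 -0.22824651  0.0065    ] 0.13330225158815634 0.16267938706989013 [ 0.57765732 -0.16247539  0.0065    ]
[0.58726232 0.12411763 0.015     ]
[0.63064836 0.11217639 0.015     ]
```

```bash
for i in 1 2; do python3 -m crank '{"linear":[[-0.01,0.17,0],[-0.02,0.34,0],[-0.03,0.51,0],[-0.04,0.7,0],[-0.044,0.833,0]],"delta_rot":[[0,0,0],[0,0,0],[0,0,0],[0,0,0],[0,0,0]],"fingers":[-0.7,-0.7,-0.7,-0.7,-0.7]}' 25; done
python3 -m crank '{"linear":[[0,0,0],[0,0,0],[0,0,0],[0,0,0],[0,0,0]],"delta_rot":[[0,0,0],[0,0,0],[0,0,0],[0,0,0],[0,0,0]],"fingers":[-0.7,-0.7,-0.7,-0.7,-0.7]}' 25
python3 - <<'E'
from h import *
f=grab_frame('wrist'); im=f['image'][:,:,::-1].copy(); print(observe()['position'])
for s in (-1,1):
  for dx,dy in [(-23,-23),(23,-23),(23,23),(-23,23),(0,0)]:
    x,y=dx/1e3,s*.0245+dy/1e3; c,sn=np.cos(.038),np.sin(.038)
    q=w2px(f,[.5127+c*x-sn*y,.3601+sn*x+c*y,.003 if dx==0 else .015]); cv2.drawMarker(im,tuple(int(round(v)) for v in q),(0,0,255),0,9,1)
cv2.imwrite('pics/w2.png',im)
E
```

```text
clock: 13.55
position: [0.5207, 0.1793, 0.1698]
tool_rot: [3.141, -0.001, 1.616]
force: [-0.4, 0.6, -0.4]
grip_width: 0.0183
finger_force: 24.8
clock: 14.05
position: [0.5093, 0.3876, 0.1696]
tool_rot: [-3.141, -0.001, 1.616]
force: [0.1, -0.1, 0.5]
grip_width: 0.0187
finger_force: 24.8
clock: 14.55
position: [0.511, 0.3836, 0.1699]
tool_rot: [3.141, 0.0, 1.613]
force: [0.3, 0.6, -1.0]
grip_width: 0.0186
finger_force: 24.8
[0.51084507 0.38381678 0.16991362]
```

View pics/w2.png

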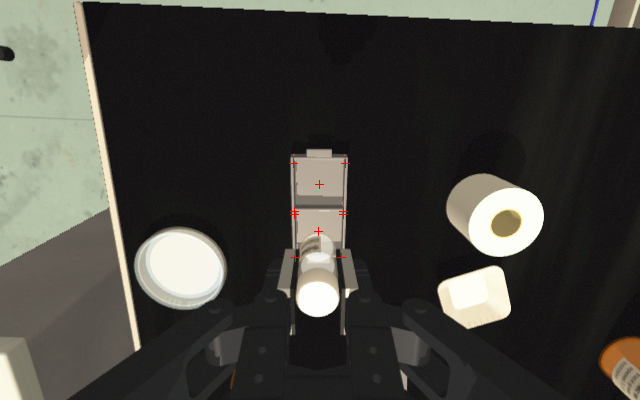

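```bash
python3 -m crank '{"linear":[[0.003,0.013,-0.15],[0.003,0.013,-0.3],[0.003,0.013,-0.45],[0.003,0.013,-0.53],[0.003,0.013,-0.53]],"delta_rot":[[0,0,0],[0,0,0],[0,0,0],[0,0,0],[0,0,0]],"fingers":[-0.7,-0.7,-0.7,-0.7,-0.7]}' 25
python3 -m crank '{"linear":[[0,0,0],[0,0,0],[0,0,0],[0,0,0],[0,0,0]],"delta_rot":[[0,0,0],[0,0,0],[0,0,0],[0,0,0],[0,0,0]],"fingers":[-0.7,-0.7,-0.3,0.05,0.05]}' 25
python3 -m crank '{"linear":[[0,0,0],[0,0,0.1],[0,0,0.3],[0,0,0.45],[0,0,0.53]],"delta_rot":[[0,0,0],[0,0,0],[0,0,0],[0,0,0],[0,0,0]],"fingers":[0.05,0.05,0.05,0.05,0.05]}'
for i in 1 2; do python3 -m crank '{"linear":[[-0.03,-0.15,0],[-0.05,-0.3,0],[-0.075,-0.45,0],[-0.1,-0.6,0],[-0.107,-0.66,0]],"delta_rot":[[0,0,0],[0,0,0],[0,0,0],[0,0,0],[0,0,0]],"fingers":[0.05,0.05,0.05,0.05,0.05]}'; done
python3 -m crank '{"linear":[[0,0,0],[0,0,0]],"delta_rot":[[0,0,0],[0,0,0]],"fingers":[0.05,0.05]}'
python3 - <<'E'
from h import *
f=grab_frame('wrist'); im=f['image'][:,:,::-1].copy(); print(observe()['position'])
for z in (0,.045):
    q=w2px(f,[.4576,.059,z]); cv2.drawMarker(im,tuple(int(round(v)) for v in q),(0,0,255),0,9,1)
t=grab_frame('side')['image'][140:200,280:400,::-1]
im=np.vstack([im[:,20:620],np.hstack([cv2.resize(t,None,fx=3.2,fy=3.2,interpolation=cv2.INTER_CUBIC),np.zeros((192,216,3),np.uint8)])])
cv2.imwrite('pics/w3.png',im)
E
```

```text
clock: 15.1
position: [0.5105, 0.3869, 0.0348]
tool_rot: [-3.139, 0.002, 1.614]
force: [-0.0, 0.3, 0.5]
grip_width: 0.0185
finger_force: 28.5
clock: 15.6
position: [0.5114, 0.3879, 0.0377]
tool_rot: [3.141, -0.0, 1.614]
force: [0.5, -0.3, -0.4]
grip_width: 0.0447
finger_force: 0.0
clock: 16.1
position: [0.5119, 0.3886, 0.1733]
tool_rot: [3.139, -0.002, 1.615]
force: [-0.1, -0.5, -0.3]
grip_width: 0.0447
finger_force: 0.0
clock: 16.6
position: [0.4842, 0.2193, 0.1699]
tool_rot: [-3.141, 0.002, 1.612]
force: [1.3, 0.1, 0.6]
grip_width: 0.0448
finger_force: 0.0
clock: 17.1
position: [0.4572, 0.0548, 0.1698]
tool_rot: [-3.141, 0.001, 1.612]
force: [-0.4, 0.4, 0.5]
grip_width: 0.0449
finger_force: 0.0
clock: 17.3
position: [0.4581, 0.0585, 0.17]
tool_rot: [3.141, -0.0, 1.615]
force: [-0.3, 0.9, 0.4]
grip_width: 0.0446
finger_force: 0.0
[0.45808002 0.05894899 0.1699439 ]
```

View pics/w3.png

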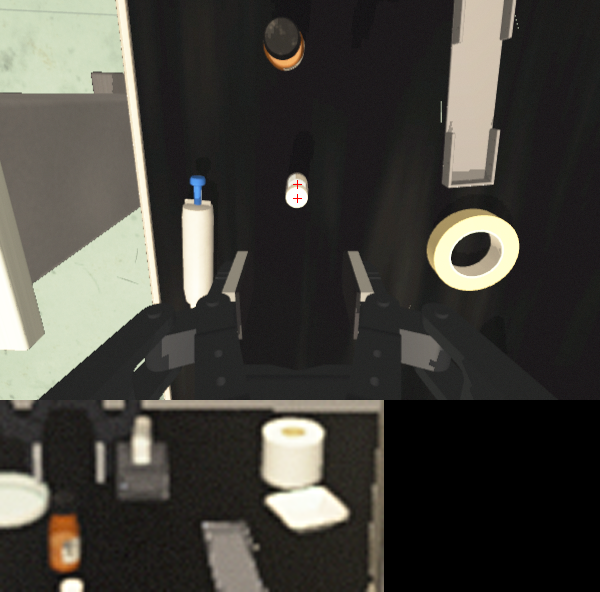

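The vial cap and base coincide with the predictions, and the first vial stands in the far bay.

```bash
python3 -m crank '{"linear":[[0,0,-0.15],[0,0,-0.3],[0,0,-0.45],[0,0,-0.552],[0,0,-0.552]],"delta_rot":[[0,0,0],[0,0,0],[0,0,0],[0,0,0],[0,0,0]],"fingers":[0.05,0.05,0.05,0.05,0.05]}' 25
python3 -m crank '{"linear":[[0,0,0],[0,0,0],[0,0,0],[0,0,0],[0,0,0]],"delta_rot":[[0,0,0],[0,0,0],[0,0,0],[0,0,0],[0,0,0]],"fingers":[0.05,-0.3,-0.7,-0.7,-0.7]}' 25
python3 -m crank '{"linear":[[0,0,0],[0,0,0.1],[0,0,0.3],[0,0,0.5],[0,0,0.56]],"delta_rot":[[0,0,0],[0,0,0],[0,0,0],[0,0,0],[0,0,0]],"fingers":[-0.7,-0.7,-0.7,-0.7,-0.7]}' 25
for i in 1 2; do python3 -m crank '{"linear":[[0.03,0.15,0],[0.06,0.3,0],[0.09,0.45,0],[0.111,0.558,0],[0.111,0.558,0]],"delta_rot":[[0,0,0],[0,0,0],[0,0,0],[0,0,0],[0,0,0]],"fingers":[-0.7,-0.7,-0.7,-0.7,-0.7]}' 25; done
python3 -m crank '{"linear":[[0,0,0],[0,0,0]],"delta_rot":[[0,0,0],[0,0,0]],"fingers":[-0.7,-0.7]}'
```

```text
clock: 17.9
position: [0.4562, 0.059, 0.0293]
tool_rot: [-3.137, 0.0, 1.617]
force: [0.6, 0.6, 0.2]
grip_width: 0.0452
finger_force: 0.0
clock: 18.4
position: [0.4586, 0.0579, 0.033]
tool_rot: [3.139, -0.0, 1.614]
force: [-1.3, 0.7, 10.9]
grip_width: 0.0183
finger_force: 26.5
clock: 18.9
position: [0.4592, 0.0581, 0.1767]
tool_rot: [3.136, -0.0, 1.614]
force: [0.7, -0.9, -1.3]
grip_width: 0.0182
finger_force: 25.3
clock: 19.4
position: [0.4855, 0.2013, 0.1728]
tool_rot: [3.14, -0.002, 1.618]
force: [-0.4, -0.7, -0.2]
grip_width: 0.0181
finger_force: 25.3
clock: 19.9
position: [0.5128, 0.3402, 0.1725]
tool_rot: [3.141, -0.002, 1.618]
force: [-1.3, -0.7, -0.5]
grip_width: 0.0178
finger_force: 25.3
clock: 20.1
position: [0.5135, 0.3354, 0.1721]
tool_rot: [3.141, 0.001, 1.613]
force: [-0.0, -0.0, -0.4]
grip_width: 0.018
finger_force: 25.3
```

```bash
python3 -m crank '{"linear":[[0,0.008,-0.15],[0,0.008,-0.3],[0,0.008,-0.45],[0,0.008,-0.54],[0,0.008,-0.54]],"delta_rot":[[0,0,0],[0,0,0],[0,0,0],[0,0,0],[0,0,0]],"fingers":[-0.7,-0.7,-0.7,-0.7,-0.7]}' 25
python3 -m crank '{"linear":[[0,0,0],[0,0,0],[0,0,0],[0,0,0],[0,0,0]],"delta_rot":[[0,0,0],[0,0,0],[0,0,0],[0,0,0],[0,0,0]],"fingers":[-0.7,-0.7,-0.3,0.05,0.05]}' 25
python3 -m crank '{"linear":[[0,0,0],[0,0,0.1],[0,0,0.3],[0,0,0.45],[0,0,0.53]],"delta_rot":[[0,0,0],[0,0,0],[0,0,0],[0,0,0],[0,0,0]],"fingers":[0.05,0.05,0.05,0.05,0.05]}'
for i in 1 2 3; do python3 -m crank '{"linear":[[0.03,-0.17,0],[0.05,-0.34,0],[0.07,-0.51,0],[0.085,-0.657,0],[0.085,-0.657,0]],"delta_rot":[[0,0,0.07],[0,0,0.073],[0,0,0.073],[0,0,0.073],[0,0,0.073]],"fingers":[0.05,0.05,0.05,0.05,0.05]}'; done
python3 -m crank '{"linear":[[0,0,0],[0,0,0]],"delta_rot":[[0,0,0],[0,0,0]],"fingers":[0.05,0.05]}'
python3 - <<'E'
from h import *
f=grab_frame('wrist'); im=f['image'][:,:,::-1].copy(); print(observe()['position'])
for s in (-.069,0,.069):
    q=w2px(f,[.5775-.16*s,-.155+.987*s,.0065]); print(q); cv2.drawMarker(im,tuple(int(round(v)) for v in q),(0,0,255),0,9,1)
t=grab_frame('side')['image'][140:200,280:400,::-1]
im=np.vstack([im[:,20:620],np.hstack([cv2.resize(t,None,fx=3.2,fy=3.2,interpolation=cv2.INTER_CUBIC),np.zeros((192,216,3),np.uint8)])])
cv2.imwrite('pics/w4.png',im)
E
```

```text
clock: 20.6
position: [0.5126, 0.3369, 0.0346]
tool_rot: [-3.139, 0.002, 1.614]
force: [-0.9, -0.1, 0.7]
grip_width: 0.0184
finger_force: 28.5
clock: 21.1
position: [0.5134, 0.3388, 0.0372]
tool_rot: [3.141, -0.0, 1.614]
force: [0.6, -0.4, 0.3]
grip_width: 0.0447
finger_force: 0.0
clock: 21.6
position: [0.5139, 0.3395, 0.1727]
tool_rot: [3.139, -0.002, 1.615]
force: [-0.3, -0.1, -0.4]
grip_width: 0.0446
finger_force: 0.0
clock: 22.1
position: [0.5353, 0.1689, 0.1691]
tool_rot: [-3.141, 0.003, 1.647]
force: [0.4, 0.8, -0.1]
grip_width: 0.0449
finger_force: 0.0
clock: 22.6
position: [0.556, 0.005, 0.169]
tool_rot: [-3.141, 0.002, 1.685]
force: [0.2, 1.3, -0.1]
grip_width: 0.0449
finger_force: 0.0
clock: 23.1
position: [0.5768, -0.1589, 0.1689]
tool_rot: [-3.141, 0.002, 1.723]
force: [-2.0, 1.2, -0.0]
grip_width: 0.0449
finger_force: 0.0
clock: 23.3
position: [0.5772, -0.1523, 0.1694]
tool_rot: [3.141, -0.001, 1.731]
force: [-0.1, 0.3, 0.3]
grip_width: 0.0451
finger_force: 0.0
[ 0.57718998 -0.1522258   0.16942527]
[317.68484445 254.27991991]
[317.68521678 189.40307394]
[317.68564804 114.25833239]
```

View pics/w4.png

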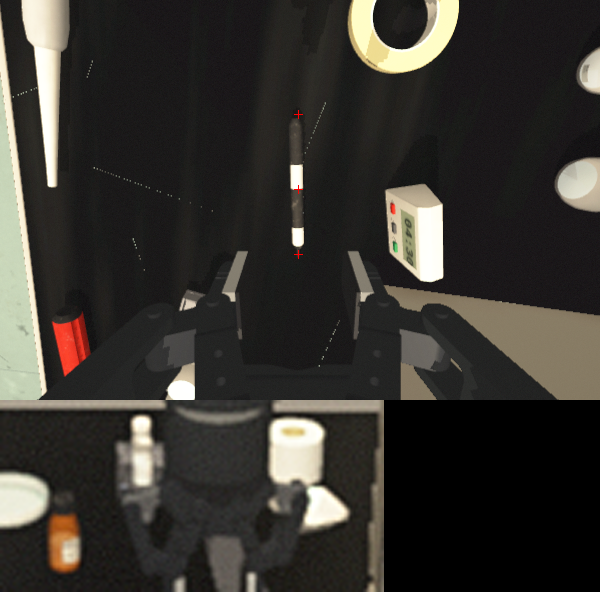

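Marker ends are at about (298,117) and (298,247), in line with the tool. Descending slowly.

```bash
python3 -m crank '{"linear":[[0,0,-0.15],[0,0,-0.3],[0,0,-0.42],[0,0,-0.5],[0,0,-0.53]],"delta_rot":[[0,0,0],[0,0,0],[0,0,0],[0,0,0],[0,0,0]],"fingers":[0.05,0.05,0.05,0.05,0.05]}' 25
python3 -m crank '{"linear":[[0,0,-0.02],[0,0,-0.04],[0,0,-0.06],[0,0,-0.07],[0,0,-0.07]],"delta_rot":[[0,0,0],[0,0,0],[0,0,0],[0,0,0],[0,0,0]],"fingers":[0.05,0.05,-0.2,-0.4,-0.4]}' 25
python3 -m crank '{"linear":[[0,0,0],[0,0,0],[0,0,0],[0,0,0],[0,0,0]],"delta_rot":[[0,0,0],[0,0,0],[0,0,0],[0,0,0],[0,0,0]],"fingers":[-0.85,-0.85,-0.85,-0.85,-0.85]}' 25
python3 -m crank '{"linear":[[0,0,0],[0,0,0.05],[0,0,0.2],[0,0,0.3],[0,0,0.4]],"delta_rot":[[0,0,0],[0,0,0],[0,0,0],[0,0,0],[0,0,0]],"fingers":[-0.85,-0.85,-0.85,-0.85,-0.85]}' 25
```

```text
clock: 23.9
position: [0.5762, -0.1526, 0.035]
tool_rot: [-3.139, -0.001, 1.731]
force: [-0.5, -0.0, 0.1]
grip_width: 0.045
finger_force: 0.0
clock: 24.4
position: [0.577, -0.154, 0.0193]
tool_rot: [3.142, 0.0, 1.729]
force: [-0.4, 0.4, 0.6]
grip_width: 0.0259
finger_force: 0.0
clock: 24.9
position: [0.5772, -0.154, 0.0195]
tool_rot: [3.141, 0.0, 1.729]
force: [-0.6, 0.3, 6.2]
grip_width: 0.0102
finger_force: 26.8
clock: 25.4
position: [0.5769, -0.1539, 0.1212]
tool_rot: [3.141, 0.0, 1.729]
force: [0.0, 1.0, -0.6]
grip_width: 0.01
finger_force: 26.3
```

```bash
for i in 1 2; do python3 -m crank '{"linear":[[0.02,0.15,0],[0.03,0.3,0],[0.045,0.45,0],[0.06,0.609,0],[0.06,0.609,0]],"delta_rot":[[0,0,-0.04],[0,0,-0.04],[0,0,-0.04],[0,0,-0.04],[0,0,-0.04]],"fingers":[-0.85,-0.85,-0.85,-0.85,-0.85]}' 25; done
python3 -m crank '{"linear":[[0,0,0],[0,0,0]],"delta_rot":[[0,0,0],[0,0,0]],"fingers":[-0.85,-0.85]}'
python3 - <<'E'
from h import *
f=grab_frame('wrist'); im=f['image'][:,:,::-1].copy(); s=observe();print(s['position'],s['tool_rot'],s['grip_width'])
for x,y in [(-21,-86),(21,-86),(21,86),(-21,86),(0,0)]:
    x,y=x/1e3,y/1e3; c,sn=np.cos(.12),np.sin(.12)
    q=w2px(f,[.6066+c*x-sn*y,.1507+sn*x+c*y,.015 if x else .003]); cv2.drawMarker(im,tuple(int(round(v)) for v in q),(0,0,255),0,9,1)
t=cv2.resize(grab_frame('side')['image'][140:230,270:410,::-1],None,fx=2.2,fy=2.2,interpolation=cv2.INTER_CUBIC)
im=np.vstack([im[:,20:620],np.hstack([t,np.zeros((198,600-t.shape[1],3),np.uint8)])])
cv2.imwrite('pics/w5.png',im)
E
```

```text
clock: 25.9
position: [0.5922, 0.0048, 0.1204]
tool_rot: [3.14, -0.003, 1.715]
force: [0.7, -0.3, 0.0]
grip_width: 0.0103
finger_force: 26.3
clock: 26.4
position: [0.6063, 0.1571, 0.1202]
tool_rot: [3.141, -0.004, 1.694]
force: [-0.9, -0.6, 0.1]
grip_width: 0.0102
finger_force: 26.3
clock: 26.6
position: [0.607, 0.1494, 0.1195]
tool_rot: [-3.141, 0.001, 1.686]
force: [0.2, -0.4, -0.1]
grip_width: 0.0101
finger_force: 26.3
[0.60708151 0.1491658  0.1195151 ] [-3.14145291e+00  6.45728712e-04  1.68600289e+00] 0.010183237971385286
```

View pics/w5.png

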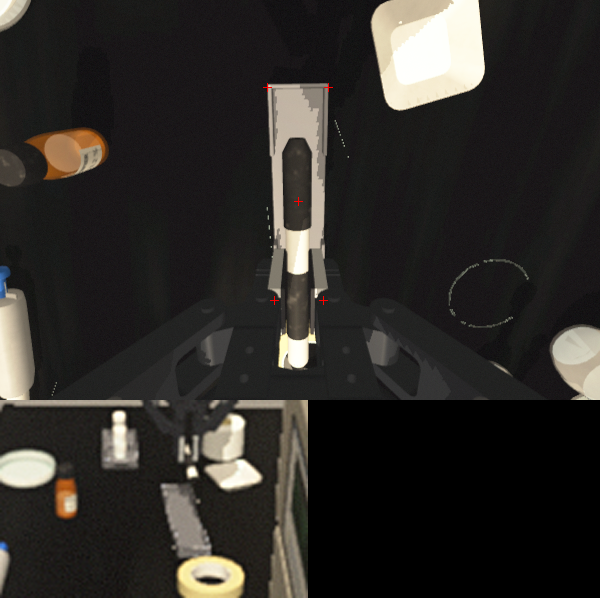

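```bash
python3 - <<'E'
from h import *
f=grab_frame('wrist'); a=px2w(f,316,138,.1065); b=px2w(f,318,367,.1065); print(a,b,(a+b)/2,np.linalg.norm(a-b),np.arctan2(b[0]-a[0],a[1]-b[1]))
E
```

```text
[0.5984648  0.21350675 0.1065    ] [0.61402812 0.08737494 0.1065    ] [0.60624646 0.15044085 0.1065    ] 0.12708836322620987 0.12276880534108389
```

```bash
python3 -m crank '{"linear":[[0,0.004,-0.1],[0,0.004,-0.2],[0,0.004,-0.3],[0,0.004,-0.33],[0,0.004,-0.35]],"delta_rot":[[0,0,0],[0,0,0],[0,0,0],[0,0,0],[0,0,0]],"fingers":[-0.85,-0.85,-0.85,-0.85,-0.85]}' 25
python3 -m crank '{"linear":[[0,0,-0.01],[0,0,-0.02],[0,0,-0.034],[0,0,-0.034],[0,0,-0.034]],"delta_rot":[[0,0,0],[0,0,0],[0,0,0],[0,0,0],[0,0,0]],"fingers":[-0.85,-0.85,-0.85,-0.85,-0.85]}' 25
python3 -m crank '{"linear":[[0,0,0],[0,0,0],[0,0,0],[0,0,0],[0,0,0]],"delta_rot":[[0,0,0],[0,0,0],[0,0,0],[0,0,0],[0,0,0]],"fingers":[-0.7,-0.5,-0.3,-0.2,-0.2]}' 25
python3 -m crank '{"linear":[[0,0,0.03],[0,0,0.1],[0,0,0.3],[0,0,0.5],[0,0,0.7]],"delta_rot":[[0,0,0],[0,0,0],[0,0,0],[0,0,0],[0,0,0]],"fingers":[-0.2,-0.2,-0.2,-0.2,-0.2]}' 25
python3 -m crank '{"linear":[[-0.2,0,0.1],[-0.4,0,0.1],[-0.6,0,0.1],[-0.6,-0.2,0.1],[-0.6,-0.4,0.1]],"delta_rot":[[0,0,0],[0,0,0],[0,0,0],[0,0,0],[0,0,0]],"fingers":[-0.2,-0.2,-0.2,-0.2,-0.2]}' 25
python3 - <<'E'
from h import *
a=cv2.resize(grab_frame('side')['image'][140:350,250:390,::-1],None,fx=2.85,fy=2.85,interpolation=cv2.INTER_CUBIC)[:598]
b=cv2.resize(grab_frame('top')['image'][130:280,150:350,::-1],None,fx=2,fy=2,interpolation=cv2.INTER_CUBIC)
b=np.vstack([b,cv2.resize(grab_frame('top')['image'][130:279,350:550,::-1],None,fx=2,fy=2,interpolation=cv2.INTER_CUBIC)])
print(a.shape,b.shape);cv2.imwrite('pics/end.png',np.hstack([a,b]))
E
```

```text
clock: 27.25
position: [0.6069, 0.1512, 0.0316]
tool_rot: [-3.141, 0.0, 1.687]
force: [0.8, -0.2, 0.5]
grip_width: 0.0103
finger_force: 26.3
clock: 27.75
position: [0.6071, 0.1516, 0.0235]
tool_rot: [3.141, -0.0, 1.687]
force: [0.6, 0.4, 0.4]
grip_width: 0.0101
finger_force: 26.3
clock: 28.25
position: [0.607, 0.1516, 0.0233]
tool_rot: [-3.142, 0.0, 1.687]
force: [-0.3, 0.2, 0.4]
grip_width: 0.0343
finger_force: 0.0
clock: 28.75
position: [0.6066, 0.1517, 0.2018]
tool_rot: [3.141, -0.0, 1.688]
force: [0.4, -0.1, 0.1]
grip_width: 0.0344
finger_force: 0.0
clock: 29.25
position: [0.4556, 0.0519, 0.2251]
tool_rot: [3.14, 0.001, 1.692]
force: [1.9, 0.1, -0.8]
grip_width: 0.0335
finger_force: 0.0
(598, 399, 3) (598, 400, 3)
```

View pics/end.png

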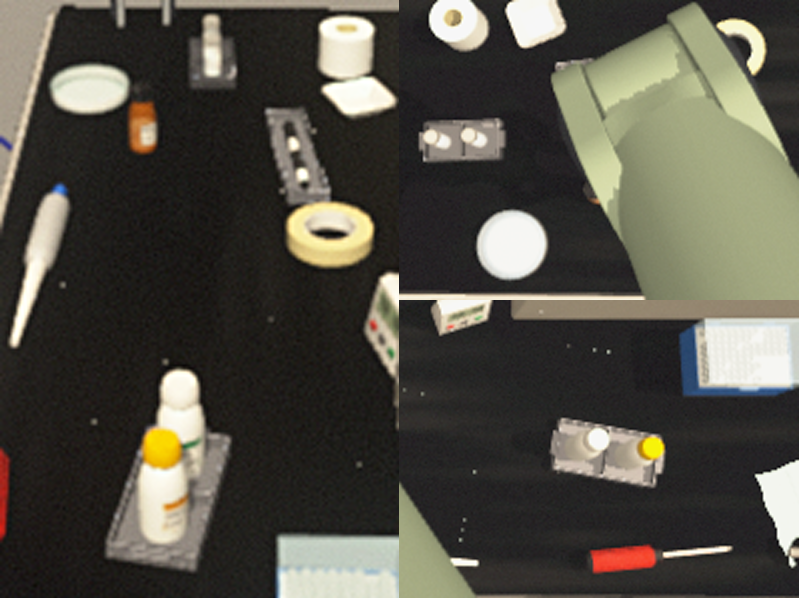

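```bash
python3 - <<'E'
from h import *
f=grab_frame('top')
for u,v,z,c,yw in [(476.3,204,.091,(.4985,-.3601),-.166),(448.8,200,.091,(.4985,-.3601),-.166),(150+432/2,130+137/2,.05,(.5127,.3601),.038),(150+(467-399)/2,130+135/2,.05,(.5127,.3601),.038),(150+(432-399)/2,130+137/2,.05,(.5127,.3601),.038)]:
    d=px2w(f,u,v,z)[:2]-c; print(R.from_euler('z',-yw).apply([*d,0])[:2].round(4))
print(observe()['clock'],observe()['qd'].round(3))
E
```

```text
[-0.0005 -0.0302]
[-0.0019  0.0367]
[-0.0193 -0.4862]
[-0.0002 -0.0189]
[-0.0012  0.0264]
29.45 [-0.043  0.015 -0.018 -0.01   0.001 -0.006 -0.014]
```

All placements are within tolerance, so I'm handing the job in.

```bash
python3 -m crank '{"linear":[[0,0,0],[0,0,0],[0,0,0],[0,0,0],[0,0,0]],"delta_rot":[[0,0,0],[0,0,0],[0,0,0],[0,0,0],[0,0,0]],"fingers":[-0.2,-0.2,-0.2,-0.2,-0.2]}' 25 >/dev/null; python3 -c "
from workcell import bot
print(bot.job_done())"
```

```text
the job is handed in; nothing more can be done
None
```

I handed the job in after about 30 s of the 128 s: both vials and both white bottles stand in their bays, the marker lies in the pen tray, and the dropper bottle was not touched; the final pictures show all of this, but the hand-in returned no verdict.

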